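Put the tag reader away and slide the box shut

TASK

Put the handheld tag reader away: lay it flat, keypad up, on the floor of the open compartment of the storage box, setting it down rather than dropping it, and let go. Then slide the box's flat cover fully shut over it. Leave the card box, the can and the brush where they are.

Things in the scene. Friction and masses are not known exactly. Their poses are not given: they have to be found in the camera images.
- reader: Black handheld tag reader, 155 mm long, loose on the bench, 0.2 to 0.4 kg. Origin: centre of its underside, below its balance point. x is its long axis, z up out of the keypad side. Grip half with the keypad (x -78 to +12 mm): 46 mm wide, 28 mm high. Head with the screen (x +12 to +78 mm): 62 mm wide, 34 mm high.
- box: Grey steel storage box, fixed to the bench, 212 mm along its x, 304 mm along its y, 62 mm high. Origin: centre of its underside; z up. Its +y half is an open-topped compartment; its -y half is a closed bay over which the flat cover is parked. The cover slides along the box's y.
- compartment (a point): Centre of the compartment's floor, 6 mm above the bench; axes as the box. Inside, 200 mm along x and 140 mm along y. The cover's underside is 46 mm above the floor. The walls at x = -100, x = +100 and y = +70 mm rise to 62 mm above the bench, the edge at y = -70 mm to 50 mm. At the start the cover may overhang up to 18 mm of the compartment's -y side.
- cover (a joint): Slide of the aluminium cover: 0 m = fully shut, its edge against the end wall; 0.150 m = fully open. It moves toward the box's +y to shut. It is pushed with about 3 to 6 N and stays where it is left.
- cover_rib (a point): Middle of the top of the black upright grip rib on the cover, 80 mm above the bench; moves with the cover. The rib is 80 mm long along box x, 14 mm thick along y, 22 mm high above the cover's flat top. The plate is 198 x 146 x 6 mm, the rib at its middle. When shut the rib stands over the compartment, 3 mm to -y of its centre.
- card_box: Bystander: grey open card box with three cells holding white cards, 75 x 170 x 42 mm, cards to 57 mm high, origin centre of the underside.
- can: Bystander: plain aluminium can, 66 mm diameter, 115 mm high, standing, origin centre of the underside.
- brush: Bystander: wooden-handled brush, 180 mm long, lying on the bench, origin at its underside.
There are look-alikes about, which are no part of the job. Several things have the shape of the reader; the one meant has the colours described above.

How it is judged (in metres and radians):
On the way, in this order (a step that is already met when the one before it is completed fails the run):
1. the reader lies flat, keypad up, on the compartment's floor, let go and at rest (x of reader in the frame of compartment between -0.1 and 0.1 m and y of reader in the frame of compartment between -0.07 and 0.07 m and z of reader in the frame of compartment below 0.006 m and angle between reader's own z axis and vertical below 0.1 rad and linear speed of reader below 0.02 m/s and contact force between the fingers and reader below 0.1 N), for 0.2 s.
2. the cover is slid fully shut (value of joint cover below 0.005 m), for 0.2 s.
At the end, for the whole second after the job is handed in: The cover is shut to within 5 mm of its stop; the reader lies at rest on the compartment's floor (within 6 mm), keypad up (within 0.1 rad), inside the walls; card box, can and brush are within 30 mm of where they stood (value of joint cover below 0.005 m and x of reader in the frame of compartment between -0.1 and 0.1 m and y of reader in the frame of compartment between -0.07 and 0.07 m and z of reader in the frame of compartment below 0.006 m and angle between reader's own z axis and vertical below 0.1 rad and linear speed of reader below 0.02 m/s and distance of each of card_box, can, brush from where it was at the start of the episode below 0.03 m); the robot touches nothing.
It fails at once if the reader is dropped or thrown (moves freely, out of the fingers, faster than 0.7 m/s: a fall of about 25 mm) (linear speed of reader above 0.7 m/s and contact force between the fingers and reader below 0.05 N).
It fails at once if a bystander is moved more than 30 mm (distance of any of card_box, can, brush from where it was at the start of the episode above 0.03 m).
It also fails if it takes over 50 s, if anything falls off the work surface, if the arm or the gripper's body presses on something with over 40 N, if the wrist force passes 120 N, or if a joint passes its speed limit or range.

ROBOT

A 7-joint arm with a two-finger parallel gripper is mounted at the origin on the work surface. World frame = base frame: x ahead of the robot, y to its left, z up, the work surface at z = 0. Lengths are in m, angles in degrees, forces in N, time in s.
With the tool pointing down it reaches from about 0.425 to 0.875 m from the base axis. Payload 8.4 kg.
Tool frame: the origin (TCP) lies midway between the tips of the shut fingers; the grasp point (between the pads) lies 19 mm behind it; z points along the fingers, y is the direction in which the jaws open and shut (so a half turn about z gives the same grasp; the last joint's range is limited). The gripper opens to 85 mm and grips with 20 to 120 N. Pads are 22 mm wide; open, the fingers measure 114 mm over their backs; the gripper's body (76 mm by 85 mm) begins 54 mm behind the grasp point. The pads swing forward as they close: fully open they stand 13 mm farther back than shut.
Start: joints at [-76.329, 19.091, 2.286, 83.961, -0.768, 76.965, -3.352], TCP at [0.215, 0.613, 0.231] pointing down, gripper open.
Joint ranges: [-147.57, 147.57], [-21.85, 119.76], [-74.77, 79.35], [14.55, 137.4], [-85.83, 265.84], [4.83, 119.75], [-152.11, 152.11]. Speed limits (degrees/s): [127.2, 127.2, 159.86, 159.86, 180, 180, 180].

INTERFACE

Orientations are given as [roll, pitch, yaw] about the fixed x, y, z axes, in that order (R = Rz(yaw) Ry(pitch) Rx(roll)).
In Python, from rig import observe, get_image, sign_off gives the robot as it stands. The module is installed in compiled form; this text tells all that it offers.
- The arm moves only by the tool jog_arm, never from a script. Its argument "commands" is a list that holds one entry, the list of rows, each a list of 6 numbers: the shift along the tool's x, y, z in mm, then the turn, a rotation vector about the tool's x, y, z in rad. A call has 1 to 10 rows; each row is the pose to reach, as a shift and turn from the pose measured when the call began, along the tool's axes at that moment; what a row does not reach only later rows make up. A row lasts 1/8 s, in which the tool goes at most 62.5 mm and 10.7 degrees, less where a joint would pass 70% of its speed; a pose out of reach is approached as far as the arm can. A call with a gripper value outside its range is refused whole. "jaw" is the opening, from -1 (shut) to 1 (fully open), set as the call begins (left out, the last holds). The fingers move at their own pace and stop on an object; the grip force is fixed at half the most. Time passes only in rows, so rows that repeat a pose let the fingers close. It gives the time, the measured TCP pose, the force and the opening at its end, in the units of the state.
- observe(): the state, without advancing time (a new reading comes with each control period).
- get_image(name): name is "scene" or "top" or "wrist"; returns a dict with "color" (400x640x3 uint8, blue, green, red), "mtx" (3x3 intrinsics, pixels), "T" (4x4, takes a point from camera to world coordinates). Camera axes: x right, y up, looking along -z (the intrinsics and any distortion apply to the point x, -y, -z); pixel columns grow to the right and rows downward; lengths in m; the calibration is good to about 2 mm. A picture is of the moment at which its call begins. There is no depth.
- sign_off(): hands the job in, once; it reports no verdict.
The state is a dict: "time_s": time; "joint_positions": joint angles; "qvel": joint speeds; "effort": joint torques, N m; "eef_pos": TCP position; "tool_rot": TCP orientation; "ft_force": force on the tool from outside, world axes, zero at the start; "moment": the same for the moment, N m; "gripper_width": opening from 0.0 (shut) to 1.0 (fully open).
Only numpy, scipy, OpenCV 4.12 (cv2) and the standard library are available. Lean on these libraries where they do the work, as an engineer would, in place of code of your own. Each camera call takes 0.05 s, during which the arm holds its last target. There are 200 camera calls.

## Working session

There is one attempt and no reset: what is moved stays moved. The work goes in short steps, Python scripts to look and compute and a tool call to move; the robot and the scene stay as the last step left them, time stands still between calls to the robot, and variables do not carry over. Pictures are saved under pics/ and viewed, about 8 in all and at most 12, crops included, and the job is handed in when it is done.

Besides the shell and the picture viewer there is one more tool, called after "Emit:" as a command line: name --argument value ..., lists and objects as JSON in quotes. jog_arm: Moves the arm, as the interface text tells. Its arguments: {"type":"object","properties":{"commands":{"type":"array","items":{"type":"array","items":{"type":"array","items":{"type":"number"}}}},"jaw":{"type":"number"}},"required":["commands"]}

```bash
mkdir -p pics; cat > h.py <<'E'
import numpy as np, cv2
from rig import observe, get_image, sign_off
from scipy.spatial.transform import Rotation as R
def ray(im,u,v,z):
    k=im["mtx"]; T=im["T"]
    d=np.linalg.solve(k,[u,v,1.0]); d=np.array([d[0],-d[1],-d[2]])
    d=T[:3,:3]@d; o=T[:3,3]
    return o+d*(z-o[2])/d[2]
def proj(im,p):
    T=im["T"]; c=T[:3,:3].T@(np.asarray(p)-T[:3,3]); q=im["mtx"]@[c[0],-c[1],-c[2]]
    return q[:2]/q[2]
E
python3 - <<'E'
from h import *
import pickle
for n in("top","scene"):
    im=get_image(n); pickle.dump(im,open(n+".pkl","wb")); cv2.imwrite(f"pics/{n}0.png",im["color"]); print(n,im["T"].round(3).tolist(),im["mtx"].round(1).tolist())
print(observe())
E
```

```text
top [[-0.01, 0.997, -0.08, 0.396], [-1.0, -0.011, -0.007, -0.033], [-0.008, 0.08, 0.997, 1.89], [0.0, 0.0, 0.0, 1.0]] [[472.8, 0.0, 326.7], [0.0, 472.8, 194.8], [0.0, 0.0, 1.0]]
scene [[0.235, -0.772, 0.591, 1.281], [0.972, 0.191, -0.136, -0.197], [-0.008, 0.606, 0.795, 1.074], [0.0, 0.0, 0.0, 1.0]] [[392.7, 0.0, 325.9], [0.0, 392.7, 196.0], [0.0, 0.0, 1.0]]
{'time_s': 0.1, 'joint_positions': array([-76.32763529,  19.12735145,   2.28359178,  84.00695574,
        -0.76844071,  76.9660784 ,  -3.35188675]), 'qvel': array([-0.0166855 , -0.06668662,  0.04513728, -0.25758705,  0.03764617,
       -0.00468725,  0.01509333]), 'effort': array([ 5.49806049e-03, -6.60035849e+01,  1.37113675e+00, -4.06471324e+01,
        1.70822261e-02,  9.16698889e-03, -6.86695330e-05]), 'eef_pos': array([0.21530472, 0.61285541, 0.23050578]), 'tool_rot': array([-1.79914968e+02,  4.68135258e-03,  1.60643682e+02]), 'ft_force': array([-0.08423169, -0.03366081, -0.03389076]), 'moment': array([-0.00441309,  0.03557466, -0.06764446]), 'gripper_width': 0.9996022947166509}
```

View pics/top0.png

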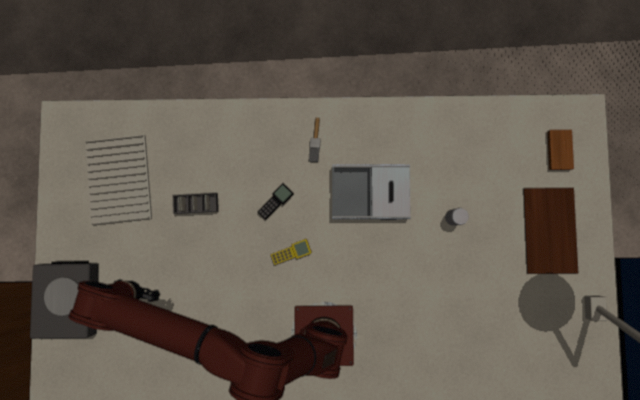

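View pics/scene0.png

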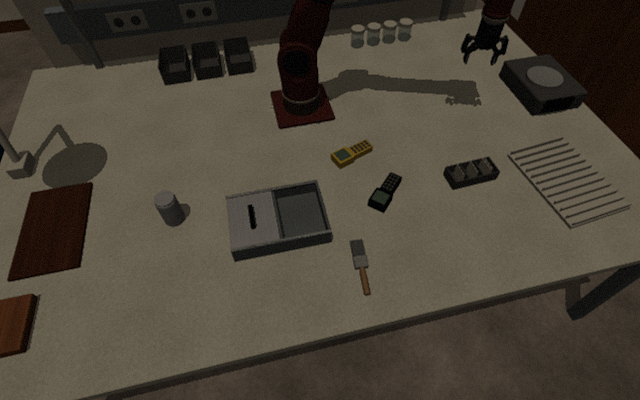

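Two reader shapes: the black one at top (275,201) / scene (385,192), and the yellow one at top (291,252) / scene (351,153). The black one fits the description. The box is at top (370,193), with the compartment on the left, towards world +y. I'll confirm the reader in an enlarged crop.

```bash
python3 - <<'E'
from h import *
import pickle
im=pickle.load(open("top.pkl","rb"));c=im["color"]
c=cv2.convertScaleAbs(c,alpha=1.7)
cv2.imwrite("pics/c1.png",cv2.resize(c[150:230,250:420],None,fx=4.7,fy=4.7,interpolation=cv2.INTER_CUBIC))
s=cv2.convertScaleAbs(pickle.load(open("scene.pkl","rb"))["color"],alpha=1.7)
cv2.imwrite("pics/c2.png",cv2.resize(s[130:270,215:415],None,fx=4,fy=4,interpolation=cv2.INTER_CUBIC))
E
```

```text
(no output)
```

View pics/c1.png

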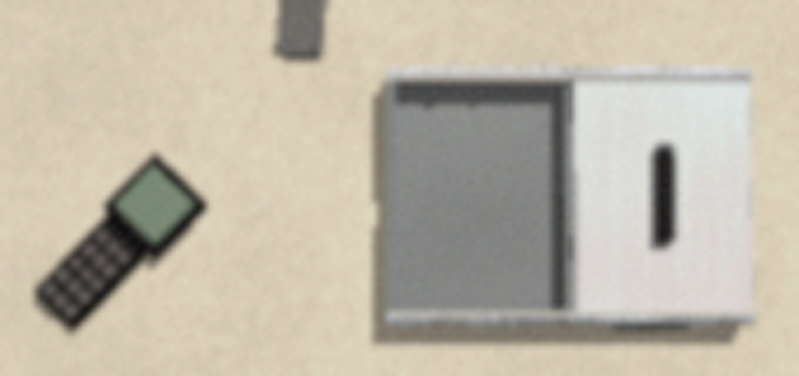

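View pics/c2.png

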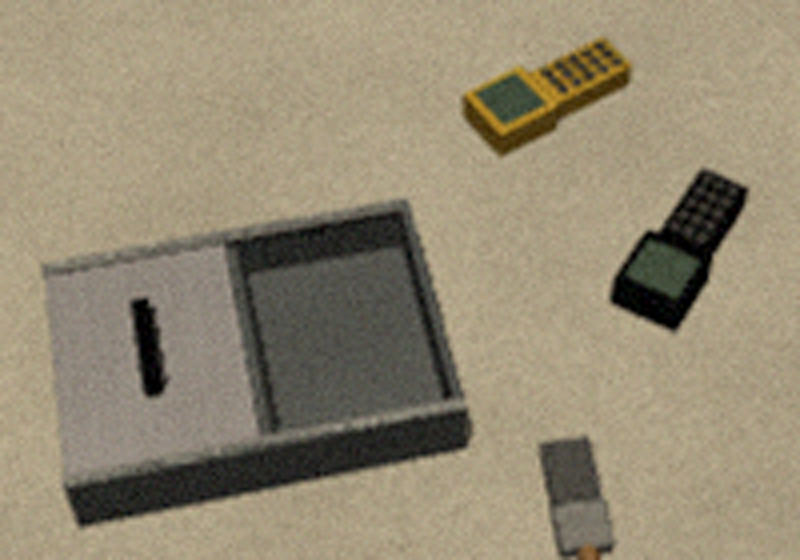

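Confirmed: the black reader has a green screen pointing up-right and its keypad up. In c1 its head end is near (180,180) and its tail near (54,312). The box top corners are about (388,72), (750,75), (752,320) and (386,322), and the rib runs (664,145)–(663,247).

```bash
cat > m.py <<'E'
from h import *
import pickle
t=pickle.load(open("top.pkl","rb")); s=pickle.load(open("scene.pkl","rb"))
def P(x,y,z): return ray(t,250+(x+.5)/4.7-.5,150+(y+.5)/4.7-.5,z)
def S(x,y,z): return ray(s,215+(x+.5)/4-.5,130+(y+.5)/4-.5,z)
print("head corners",*[P(*p,.034).round(3) for p in((155,153),(207,207),(107,207),(153,265))])
print("tail",*[P(*p,.028).round(3) for p in((36,293),(73,331))])
print("S head",*[S(*p,.034).round(3) for p in((642,232),(709,256),(612,285),(680,302))])
print("S tail",*[S(*p,.028).round(3) for p in((708,169),(747,189))])
b=[P(*p,.062) for p in((388,72),(750,75),(752,320),(386,322))]
print("box",np.round(b,3).tolist(),np.mean(b,0))
b=[S(*p,.062) for p in((467,405),(68,485),(42,268),(406,202))]
print("S box",np.round(b,3).tolist(),np.mean(b,0))
print("rib",P(664,145,.08),P(663,247,.08),"S",S(141,300,.08),S(156,393,.08))
E
python3 m.py
```

```text
head corners [0.598 0.154 0.034] [0.552 0.11  0.034] [0.553 0.194 0.034] [0.504 0.156 0.034]
tail [0.482 0.255 0.028] [0.45  0.224 0.028]
S head [0.514 0.151 0.034] [0.552 0.197 0.034] [0.561 0.11  0.034] [0.591 0.158 0.034]
S tail [0.456 0.231 0.028] [0.486 0.256 0.028]
box [[0.661, -0.042, 0.062], [0.655, -0.342, 0.062], [0.452, -0.339, 0.062], [0.453, -0.038, 0.062]] [ 0.55516507 -0.19050702  0.062     ]
S box [[0.663, -0.039, 0.062], [0.66, -0.34, 0.062], [0.453, -0.342, 0.062], [0.457, -0.04, 0.062]] [ 0.55801909 -0.19019689  0.062     ]
rib [ 0.59519899 -0.26747513  0.08      ] [ 0.51160287 -0.26489129  0.08      ] S [ 0.5184162  -0.26640795  0.08      ] [ 0.60751474 -0.26587006  0.08      ]
```

```bash
cat > g.py <<'E'
from h import *
import sys
# usage: g.py x y z yaw [x y z yaw ...] -> tool shifts (mm) and rotvec (rad) from the present pose
o=observe(); A=R.from_euler("xyz",o["tool_rot"],degrees=True); p=np.array(o["eef_pos"])
print("t",o["time_s"],"pos",p.round(4),"rot",o["tool_rot"].round(2),"F",o["ft_force"].round(1),"w",round(o["gripper_width"],3),"q",o["joint_positions"].round(0))
a=[float(v) for v in sys.argv[1:]]
for i in range(0,len(a),4):
    x,y,z,yaw=a[i:i+4]
    print((A.inv().apply(np.array([x,y,z])-p)*1000).round(1),(A.inv()*R.from_euler("xyz",[180,0,yaw],degrees=True)).as_rotvec().round(3))
E
python3 g.py .518 .191 .13 135
```

```text
t 0.1 pos [0.2153 0.6129 0.2305] rot [-179.91    0.    160.64] F [-0.1 -0.  -0. ] w 1.0 q [-76.  19.   2.  84.  -1.  77.  -3.]
[-425.4 -297.5  101. ] [-0.001  0.     0.448]
```

Emit:
jog_arm --commands '[[[-43,-30,5,0,0,0.045],[-85,-60,12,0,0,0.09],[-128,-89,20,0,0,0.135],[-170,-119,30,0,0,0.18],[-213,-149,40,0,0,0.225],[-255,-179,52,0,0,0.27],[-298,-208,64,0,0,0.315],[-340,-238,76,0,0,0.36],[-383,-268,88,0,0,0.405],[-425,-297,100,0,0,0.448]]]' --jaw 1

```text
time_s: 1.35
eef_pos: [0.5184, 0.1901, 0.1305]
tool_rot: [-179.9, 0.0, 134.9]
ft_force: [0.9, 0.8, 0.1]
gripper_width: 1.004
```

```bash
python3 g.py .518 .191 .006 135; python3 - <<'E'
from h import *
im=get_image("wrist"); import pickle; pickle.dump(im,open("wrist.pkl","wb"))
cv2.imwrite("pics/w1.png",cv2.convertScaleAbs(im["color"],alpha=1.7))
# predicted head front / tail centre, axis from top view
c=np.array([.522,.187])
for x,z in((-.078,.028),(0,.028),(.078,.034)):
    d=np.array([.707,-.707])
    print(x,proj(im,[*(c+x*d),z]).round(0))
E
```

```text
t 1.35 pos [0.5184 0.1901 0.1305] rot [-1.7992e+02  4.0000e-02  1.3490e+02] F [0.9 0.8 0.1] w 1.004 q [-45.  13.  23. 106.  -5.  63.  25.]
[  1.    0.5 124.5] [-0.001  0.001 -0.002]
-0.078 [322.  96.]
0 [322. 202.]
0.078 [322. 296.]
```

View pics/w1.png

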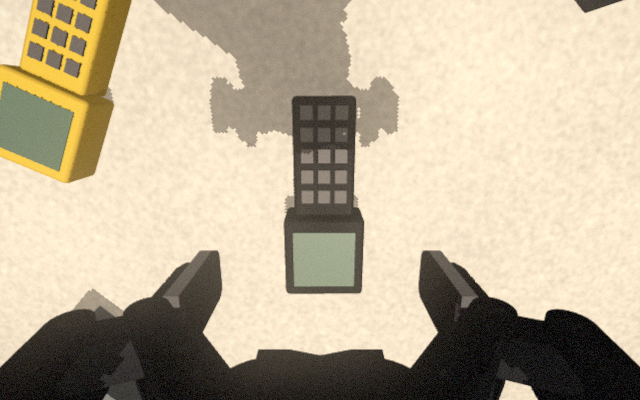

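The reader lies upright in the wrist view, from tail (323,96) to head end (324,293). That matches the prediction to within 3 px, and the pads straddle the grip. I'll descend and close.

Emit:
jog_arm --commands '[[[1,1,30,0,0,0],[1,1,60,0,0,0],[1,1,85,0,0,0],[1,1,105,0,0,0],[1,1,118,0,0,0],[1,1,124,0,0,0],[1,1,125,0,0,0]]]' --jaw 1

```text
time_s: 2.28
eef_pos: [0.5216, 0.1834, 0.0043]
tool_rot: [-179.8, 0.2, 134.4]
ft_force: [0.1, 0.5, 0.0]
gripper_width: 1.002
```

Emit:
jog_arm --commands '[[[0,0,0,0,0,0],[0,0,0,0,0,0],[0,0,0,0,0,0],[0,0,0,0,0,0],[0,0,0,0,0,0],[0,0,0,0,0,0],[0,0,0,0,0,0],[0,0,0,0,0,0]]]' --jaw -1

```text
time_s: 3.28
eef_pos: [0.5226, 0.1841, 0.006]
tool_rot: [-179.9, 0.2, 134.4]
ft_force: [-1.9, -0.4, 11.3]
gripper_width: 0.689
```

Emit:
jog_arm --commands '[[[0,0,-15,0,0,0],[0,0,-35,0,0,0],[0,0,-65,0,0,0],[0,0,-100,0,0,0],[0,0,-130,0,0,0],[0,0,-145,0,0,0],[0,0,-150,0,0,0]]]'

```text
time_s: 4.15
eef_pos: [0.5224, 0.1847, 0.1568]
tool_rot: [-180.0, 0.3, 134.4]
ft_force: [0.4, -0.4, -2.1]
gripper_width: 0.689
```

```bash
python3 g.py .551 -.114 .155 180 .551 -.114 .012 180; python3 - <<'E'
from h import *
im=get_image("wrist")
cv2.imwrite("pics/w2.png",cv2.convertScaleAbs(im["color"],alpha=1.7))
E
```

```text
t 4.15 pos [0.5224 0.1847 0.1568] rot [-180.      0.25  134.37] F [ 0.4 -0.4 -2.1] w 0.689 q [-45.  11.  24. 104.  -5.  66.  24.]
[-233.5 -188.4    2.8] [-0.002  0.004 -0.796]
[-232.9 -188.4  145.8] [-0.002  0.004 -0.796]
```

View pics/w2.png

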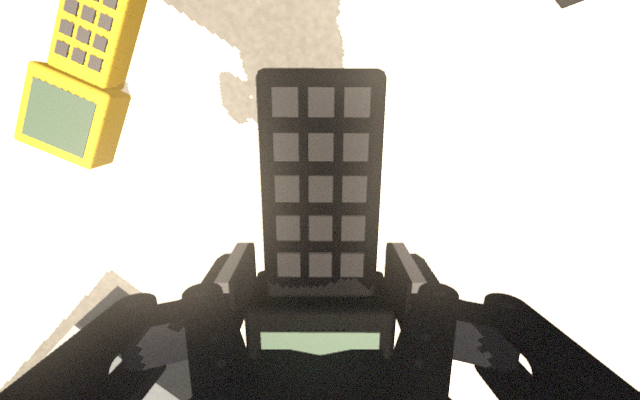

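The reader came up with the hand, but the pads ended about 6 mm nearer the head than planned and straddle the step at row ~280. I'll check from the tail corners, (257,70) and (385,70), and the step line whether it hangs level.

```bash
python3 - <<'E'
from h import *
from scipy.optimize import least_squares
im=get_image("wrist")
L=[(-.078,.023,.028),(-.078,-.023,.028),(.012,.023,.028),(.012,-.023,.028),(.012,.031,.034),(.012,-.031,.034)]
def px(q):
    r=R.from_euler("xyz",q[3:]); return np.array([proj(im,r.apply(l)+q[:3]) for l in L])
q0=np.array([.522,.1875,.151,0,0,-np.pi/4])
print(px(q0).round(0).tolist())
# tail corners + keypad edges and tilt sensitivity
for p in(-.1,.1):
    r=R.from_euler("xyz",[0,p,-np.pi/4]); c=np.array([.522,.187,.151])
    print(p,[proj(im,c+r.apply(l)).round(0).tolist() for l in L[:2]])
E
```

```text
[[394.0, 68.0], [257.0, 69.0], [382.0, 301.0], [271.0, 302.0], [405.0, 310.0], [248.0, 311.0]]
-0.1 [[388.0, 64.0], [260.0, 65.0]]
0.1 [[397.0, 77.0], [252.0, 79.0]]
```

```bash
python3 - <<'E'
from h import *
import pickle
L=[(-.078,.023,.028),(-.078,-.023,.028),(.012,.023,.028),(.012,-.023,.028),(.012,.031,.034),(.012,-.031,.034)]
r=R.from_euler("z",-np.pi/4)
im=pickle.load(open("wrist.pkl","rb"));print([proj(im,r.apply(l)+[.522,.187,0]).round(0).tolist() for l in L])
im=get_image("wrist");print("cam",im["T"][:3,3].round(3))
cv2.imwrite("pics/w2c.png",cv2.resize(cv2.convertScaleAbs(im["color"][40:340,200:440],alpha=2.5),None,fx=2,fy=2))
im=get_image("scene");u,v=proj(im,[.522,.187,.165]).astype(int)
cv2.imwrite("pics/s2.png",cv2.resize(cv2.convertScaleAbs(im["color"][v-50:v+50,u-66:u+66],alpha=2),None,fx=6,fy=6,interpolation=cv2.INTER_CUBIC))
E
```

```text
[[354.0, 96.0], [289.0, 96.0], [351.0, 217.0], [292.0, 217.0], [362.0, 219.0], [281.0, 219.0]]
cam [0.473 0.234 0.298]
```

View pics/s2.png

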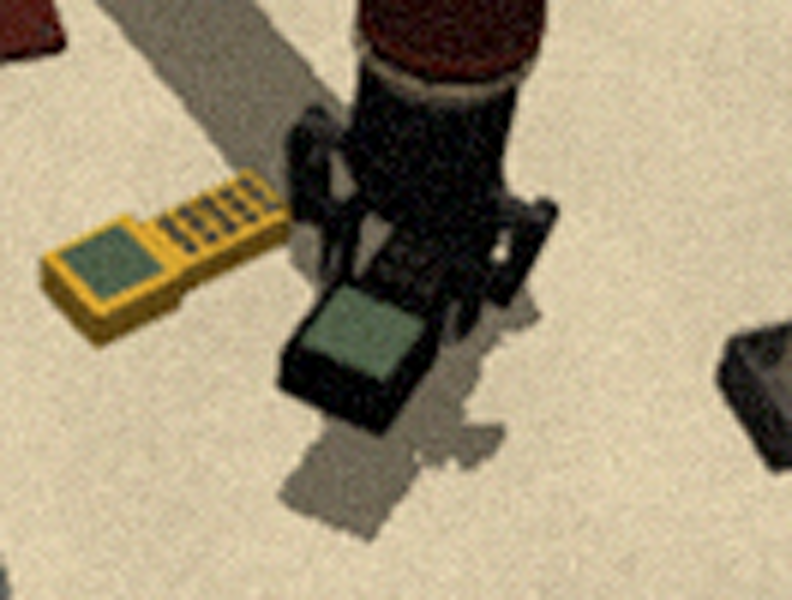

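It hangs level: the shrinkage of about 3–6 % is mostly corner rounding, which w1 shows too. The scene view shows the head held steady with the keypad up. Now carrying it above the compartment.

```bash
python3 g.py .557 -.113 .155 179.4
```

```text
t 4.35 pos [0.5217 0.1844 0.1549] rot [-179.85    0.22  134.37] F [-0.5  0.5 -2.1] w 0.69 q [-45.  11.  24. 104.  -5.  66.  24.]
[-237.2 -182.7    1.4] [-0.004  0.003 -0.786]
```

Emit:
jog_arm --commands '[[[-20,-15,0,0,0,-0.06],[-48,-37,0,0,0,-0.15],[-78,-60,0,0,0,-0.25],[-108,-83,0,0,0,-0.35],[-138,-106,0,0,0,-0.45],[-168,-129,0,0,0,-0.55],[-198,-152,0,0,0,-0.65],[-220,-170,0,0,0,-0.73],[-237,-183,0,0,0,-0.786],[-237,-183,1,0,0,-0.786]]]'

```text
time_s: 5.6
eef_pos: [0.556, -0.1151, 0.1544]
tool_rot: [-179.7, -0.0, 179.2]
ft_force: [-0.4, 0.2, -2.8]
gripper_width: 0.685
```

Emit:
jog_arm --commands '[[[0,0,0,0,0,0],[0,0,0,0,0,0]]]'

```text
time_s: 5.85
eef_pos: [0.5557, -0.1141, 0.1539]
tool_rot: [-179.7, -0.1, 179.3]
ft_force: [-0.8, 0.4, -1.8]
gripper_width: 0.686
```

```bash
python3 g.py .557 -.113 .06 179.4 .557 -.113 .013 179.4; python3 - <<'E'
from h import *
im=get_image("wrist")
cv2.imwrite("pics/w3.png",cv2.convertScaleAbs(im["color"],alpha=1.7))
E
```

```text
t 5.85 pos [ 0.5557 -0.1141  0.1539] rot [-1.7969e+02 -9.0000e-02  1.7926e+02] F [-0.8  0.4 -1.8] w 0.686 q [-19.  14.  30. 103.  -7.  66. 103.]
[-1.4  1.6 93.9] [-0.005 -0.002 -0.002]
[ -1.5   1.9 140.9] [-0.005 -0.002 -0.002]
```

View pics/w3.png

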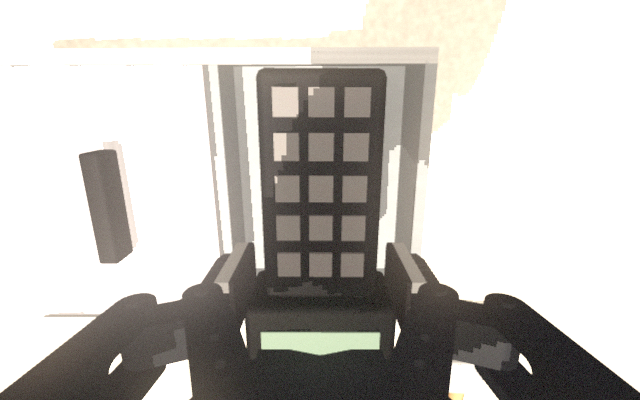

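The reader is in the same place in the hand (tail at columns 257–385) and sits centred between the compartment walls (columns ~240 and ~410). I'll lower it, slowing near the floor.

Emit:
jog_arm --commands '[[[-1,1,15,0,0,0],[-1,1,40,0,0,0],[-1,1,65,0,0,0],[-1,1,90,0,0,0],[-1,1,110,0,0,0],[-1,1,122,0,0,0],[-1,1,128,0,0,0],[-1,1,131,0,0,0],[-1,1,133,0,0,0],[-1,1,134,0,0,0]]]'

```text
time_s: 7.15
eef_pos: [0.557, -0.1138, 0.0204]
tool_rot: [-179.7, -0.0, 179.3]
ft_force: [0.8, -0.5, -1.5]
gripper_width: 0.688
```

Emit:
jog_arm --commands '[[[0,0,1,0,0,0],[0,0,2,0,0,0],[0,0,3,0,0,0],[0,0,3,0,0,0]]]'

```text
time_s: 7.65
eef_pos: [0.5569, -0.1138, 0.0173]
tool_rot: [-179.7, -0.0, 179.3]
ft_force: [0.7, -0.5, -2.1]
gripper_width: 0.685
```

Emit:
jog_arm --commands '[[[0,0,1,0,0,0],[0,0,2,0,0,0],[0,0,3,0,0,0],[0,0,3,0,0,0]]]'

```text
time_s: 8.15
eef_pos: [0.5569, -0.1138, 0.0142]
tool_rot: [-179.7, -0.0, 179.3]
ft_force: [-0.4, -0.2, -1.4]
gripper_width: 0.687
```

Emit:
jog_arm --commands '[[[0,0,1,0,0,0],[0,0,2,0,0,0],[0,0,2,0,0,0]]]'

```text
time_s: 8.52
eef_pos: [0.5569, -0.1139, 0.0124]
tool_rot: [-179.7, -0.0, 179.3]
ft_force: [-0.6, 0.5, 0.6]
gripper_width: 0.69
```

Emit:
jog_arm --commands '[[[0,0,1,0,0,0],[0,0,1,0,0,0]]]'

```text
time_s: 8.78
eef_pos: [0.557, -0.1139, 0.0122]
tool_rot: [-179.7, -0.0, 179.3]
ft_force: [-5.0, 0.6, 10.6]
gripper_width: 0.689
```

Emit:
jog_arm --commands '[[[0,0,0,0,0,0],[0,0,0,0,0,0],[0,0,0,0,0,0],[0,0,0,0,0,0]]]' --jaw 0.8

```text
time_s: 9.28
eef_pos: [0.557, -0.1139, 0.0121]
tool_rot: [-179.7, -0.0, 179.3]
ft_force: [1.0, -0.4, -0.0]
gripper_width: 0.901
```

Emit:
jog_arm --commands '[[[0,0,-5,0,0,0],[0,0,-15,0,0,0],[0,0,-35,0,0,0],[0,0,-65,0,0,0],[0,0,-100,0,0,0],[0,0,-130,0,0,0],[0,0,-140,0,0,0],[0,0,-140,0,0,0]]]'

```text
time_s: 10.28
eef_pos: [0.5573, -0.1132, 0.1525]
tool_rot: [-179.7, 0.0, 179.3]
ft_force: [-0.5, 1.0, -0.5]
gripper_width: 0.895
```

```bash
python3 g.py .556 -.266 .13 179.4 .556 -.266 .064 179.4; python3 - <<'E'
from h import *
im=get_image("wrist")
a=cv2.convertScaleAbs(im["color"],alpha=1.2)
im=get_image("scene");b=cv2.resize(cv2.convertScaleAbs(im["color"][165:265,215:345],alpha=1.7),(520,400),interpolation=cv2.INTER_CUBIC)
cv2.imwrite("pics/w4.png",cv2.resize(np.hstack([a,b]),(800,276)))
E
```

```text
t 10.275 pos [ 0.5573 -0.1132  0.1525] rot [-1.7974e+02  2.0000e-02  1.7927e+02] F [-0.5  1.  -0.5] w 0.895 q [-19.  14.  30. 103.  -7.  66. 103.]
[  -0.7 -152.7   23.2] [-0.005  0.    -0.002]
[  -0.6 -152.4   89.2] [-0.005  0.    -0.002]
```

View pics/w4.png

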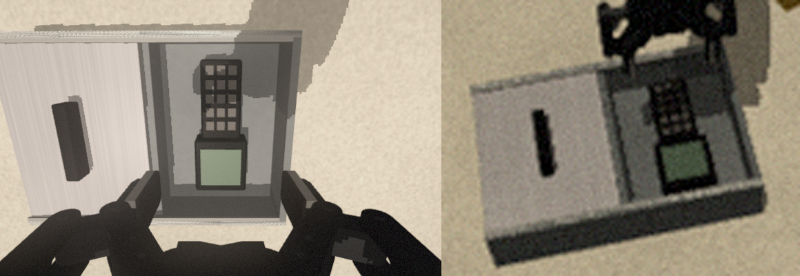

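The reader lies flat in the compartment, keypad up and clear of the walls (w4 left: columns 195–247, rows 58–190). The cover is still open. Next, the rib.

Emit:
jog_arm --commands '[[[0,-20,0,0,0,0],[0,-45,0,0,0,0],[0,-75,0,0,0,0],[-1,-105,0,0,0,0],[-1,-130,0,0,0,0],[-1,-147,5,0,0,0],[-1,-152,15,0,0,0],[-1,-153,23,0,0,0],[-1,-153,23,0,0,0]]]' --jaw 0.8

```text
time_s: 11.5
eef_pos: [0.5552, -0.2649, 0.1275]
tool_rot: [-179.8, -0.2, 179.3]
ft_force: [0.3, 0.4, -0.0]
gripper_width: 0.9
```

```bash
python3 g.py .556 -.266 .066 179.4;  python3 - <<'E'
from h import *
im=get_image("wrist")
print([proj(im,p).round(0).tolist() for p in((.516,-.266,.08),(.596,-.266,.08))])
cv2.imwrite("pics/w5.png",cv2.convertScaleAbs(im["color"],alpha=1.2))
E
```

```text
t 11.5 pos [ 0.5552 -0.2649  0.1275] rot [-179.78   -0.22  179.33] F [ 0.3  0.4 -0. ] w 0.9 q [ -6.  22.  34.  98. -13.  65. 121.]
[-1.1 -0.9 61.5] [-0.004 -0.004 -0.001]
[[319.0, 158.0], [320.0, 282.0]]
```

View pics/w5.png

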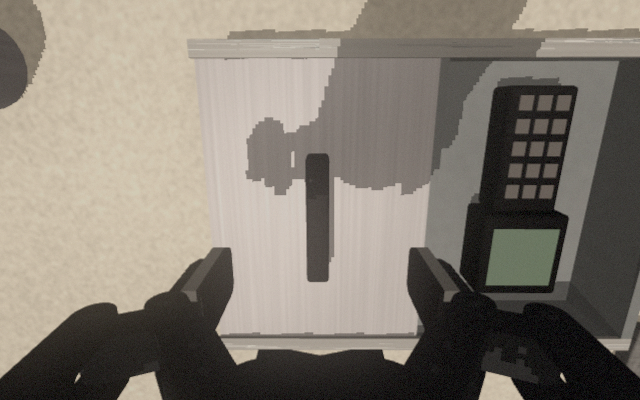

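The rib runs (317,154)–(317,281), within 4 px of the prediction and midway between the pads. I'll descend and grip it.

Emit:
jog_arm --commands '[[[-1,-2,15,0,0,0],[-1,-2,32,0,0,0],[-1,-2,46,0,0,0],[-1,-2,55,0,0,0],[-1,-2,59,0,0,0],[-1,-2,60,0,0,0],[-1,-2,60,0,0,0]]]' --jaw 0.8

```text
time_s: 12.42
eef_pos: [0.5565, -0.2675, 0.0686]
tool_rot: [-179.8, -0.1, 179.3]
ft_force: [-0.4, 1.4, 0.2]
gripper_width: 0.901
```

Emit:
jog_arm --commands '[[[0,0,0,0,0,0],[0,0,0,0,0,0],[0,0,0,0,0,0],[0,0,0,0,0,0],[0,0,0,0,0,0],[0,0,0,0,0,0],[0,0,0,0,0,0]]]' --jaw -1

```text
time_s: 13.3
eef_pos: [0.5566, -0.2674, 0.0689]
tool_rot: [-179.8, -0.1, 179.3]
ft_force: [-1.4, 0.9, 5.7]
gripper_width: 0.14
```

```bash
python3 g.py .557 -.117 .068 179.4
```

```text
t 13.3 pos [ 0.5566 -0.2674  0.0689] rot [-1.7976e+02 -1.2000e-01  1.7934e+02] F [-1.4  0.9  5.7] w 0.14 q [ -4.  25.  32. 100. -15.  59. 123.]
[  1.3 150.4   0.3] [-0.004 -0.002 -0.001]
```

Rib gripped (width 0.14). Sliding it in stages while watching the force.

Emit:
jog_arm --commands '[[[0,6,0,0,0,0],[0,16,0,0,0,0],[0,30,0,0,0,0],[0,45,0,0,0,0],[0,60,0,0,0,0],[0,75,0,0,0,0],[0,90,0,0,0,0],[0,105,0,0,0,0],[0,118,0,0,0,0],[0,125,0,0,0,0]]]'

```text
time_s: 14.55
eef_pos: [0.5578, -0.1407, 0.0688]
tool_rot: [-179.8, -0.1, 179.4]
ft_force: [-3.0, -3.0, 9.3]
gripper_width: 0.138
```

```bash
python3 g.py .557 -.117 .068 179.4
```

```text
t 14.55 pos [ 0.5578 -0.1407  0.0688] rot [-1.7980e+02 -1.5000e-01  1.7941e+02] F [-3.  -3.   9.3] w 0.138 q [-16.  20.  31. 106. -12.  57. 109.]
[ 1.  23.7  0.7] [-0.003 -0.003  0.   ]
```

Emit:
jog_arm --commands '[[[0,4,0,0,0,0],[0,9,0,0,0,0],[0,14,0,0,0,0],[0,18,0,0,0,0],[0,20,0,0,0,0],[0,21,0,0,0,0]]]'

```text
time_s: 15.3
eef_pos: [0.558, -0.1196, 0.0688]
tool_rot: [-179.8, -0.2, 179.4]
ft_force: [-1.1, -2.6, 5.8]
gripper_width: 0.14
```

Emit:
jog_arm --commands '[[[0,1,0,0,0,0],[0,2,0,0,0,0],[0,3,0,0,0,0]]]'

```text
time_s: 15.68
eef_pos: [0.558, -0.1184, 0.0689]
tool_rot: [-179.7, -0.1, 179.3]
ft_force: [0.7, -9.7, 1.7]
gripper_width: 0.137
```

Emit:
jog_arm --commands '[[[0,1,0,0,0,0],[0,2,0,0,0,0],[0,3,0,0,0,0]]]'

```text
time_s: 16.05
eef_pos: [0.558, -0.1183, 0.0689]
tool_rot: [-179.5, -0.1, 179.2]
ft_force: [0.6, -13.5, 1.2]
gripper_width: 0.14
```

Against the stop: the position no longer changes while the force rises. I'll ease back, release, retreat and check.

Emit:
jog_arm --commands '[[[0,0,0,0,0,0],[0,0,0,0,0,0],[0,0,0,0,0,0],[0,0,0,0,0,0],[0,0,0,0,0,0]]]' --jaw 0.6

```text
time_s: 16.68
eef_pos: [0.5581, -0.1181, 0.0689]
tool_rot: [-179.5, -0.1, 179.2]
ft_force: [0.3, -0.6, -1.3]
gripper_width: 0.799
```

Emit:
jog_arm --commands '[[[0,0,-5,0,0,0],[0,0,-20,0,0,0],[0,0,-45,0,0,0],[0,0,-75,0,0,0],[0,0,-105,0,0,0],[0,0,-130,0,0,0],[0,0,-140,0,0,0],[0,0,-140,0,0,0]]]'

```text
time_s: 17.68
eef_pos: [0.5585, -0.1169, 0.2095]
tool_rot: [-179.5, -0.0, 179.2]
ft_force: [0.6, -0.8, -0.5]
gripper_width: 0.8
```

```bash
python3 - <<'E'
from h import *
im=get_image("wrist")
print("rib shut expected",[proj(im,p).round(0).tolist() for p in((.517,-.117,.08),(.597,-.117,.08))])
a=cv2.convertScaleAbs(im["color"],alpha=1.2)
im=get_image("scene");b=cv2.convertScaleAbs(im["color"],alpha=1.5)
cv2.imwrite("pics/end.png",cv2.resize(np.vstack([a,b]),(480,600)))
print(observe()["ft_force"])
E
```

```text
rib shut expected [[321.0, 138.0], [322.0, 231.0]]
[ 0.5836107  -1.05119718 -0.99156755]
```

View pics/end.png

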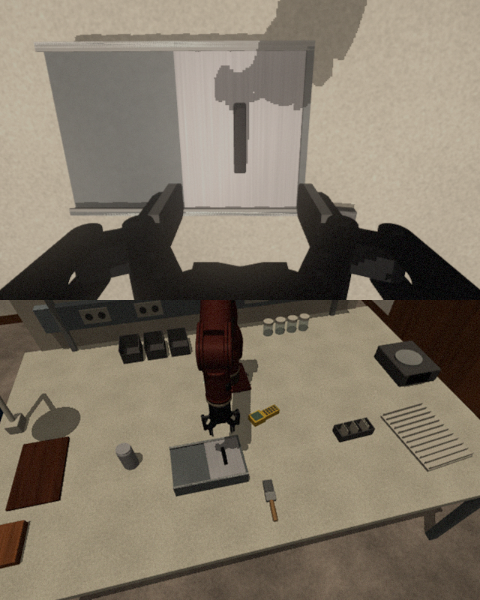

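The cover is against the end wall: its right edge (column ~303 of the shrunk picture) meets the wall. The rib runs (239,103)–(239,172), which is (319,137)–(319,229) at full size, against (321,138)–(322,231) expected. The can, card box and brush stand where they were, and the arm is clear.

```bash
python3 -c "
from rig import sign_off; print(sign_off())"
```

```text
the job is handed in; nothing more can be done
None
```

The black reader is in the storage box with the cover slid shut over it, and I handed the job in at about 18 s of the 50 s allowed.

- **Reader:** I set it down on the compartment floor under force feedback, peaking at about 11 N on contact, and let go. A picture taken before shutting showed it flat, keypad up and clear of the walls. The cover hides it now, so I could not see it after that.
- **Grasp:** The hand gripped about 6 mm nearer the head than planned, straddling the step between grip and head. It still hung level when checked, and the placing was not affected.
- **Cover:** I gripped the rib and slid it 149 mm until it stopped, with the force rising to 13.5 N. In the last picture the rib is within 3 px of where it should be when shut.
- **Bystanders and arm:** The can, card box and brush look unmoved in the last picture; I compared these by eye. The arm is raised clear and touching nothing.

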